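Fit the drilled upper tier onto the sample-tube carrier

ROBOT

A 6-joint arm with a two-finger parallel gripper is mounted at the origin on the work surface. World frame = base frame: x ahead of the robot, y to its left, z up, the work surface at z = 0. Lengths are in m, angles in rad, forces in N, time in s.
With the tool pointing down it reaches from about 0.25 to 0.725 m from the base axis. Payload 4 kg.
Tool frame: the origin (TCP) lies midway between the tips of the shut fingers; the grasp point (between the pads) lies 19 mm behind it; z points along the fingers, x is the direction in which the jaws open and shut, and the axes are right-handed (so a half turn about z gives the same grasp; the last joint's range is limited). The gripper opens to 85 mm and grips with 20 to 120 N. Pads are 22 mm wide; open, the fingers measure 114 mm over their backs; the gripper's body (76 mm by 85 mm) begins 54 mm behind the grasp point. The pads swing forward as they close: fully open they stand 13 mm farther back than shut.
Start: joints at [1.293, 0.241, 0.005, 1.335, 0, 1.571], TCP at [0.137, 0.481, 0.231] pointing down, gripper open.
Joint ranges: [-2.72, 2.72], [-1.05, 1.87], [-1.09, 1.28], [-1.99, 2.15], [-1.42, 1.44], [-3.14, 3.14]. Speed limits (rad/s): [2.79, 2.79, 3.14, 3.14, 3.14, 3.14].

INTERFACE

Orientations are given as a unit quaternion [x, y, z, w].
In Python, from workcell import bot, vision, ticket gives the robot as it stands.
- The arm moves only by the tool play_rows, never from a script. Its argument "deltas" is one flat list of numbers, 5 for each row, row after row: the opening, from 0 (shut) to 1 (fully open), then the shift along the tool's x, y, z in units of 60 mm (1.0 is 60 mm), then the turn about the tool's z in degrees. A call has 1 to 12 rows; each row shifts and turns the pose as measured when the row begins, along the tool's axes as they then stand; what a row does not reach is not made up. A row lasts 1/8 s, in which the tool goes at most 62.5 mm and 10.7 degrees, less where a joint would pass 70% of its speed; a pose out of reach is approached as far as the arm can. A call is refused whole if a number of a shift passes 1 or a number of a turn 10.7, either way. A call with a gripper value outside its range is refused whole. The fingers move at their own pace and stop on an object; the grip force is fixed at half the most. Time passes only in rows, so rows that do not move let the fingers close. It gives the time, the measured TCP pose, the force and the opening at its end, in the units of the state.
- bot.get_obs(): the state, without advancing time (a new reading comes with each control period).
- vision.camera(name): name is "side" or "top"; returns a dict with "color" (400x640x3 uint8, blue, green, red), "intrinsics" (3x3 intrinsics, pixels), "rvec" (rotation vector, rad) and "tvec" (3), from world to camera coordinates, as OpenCV has them. Camera axes: x right, y down, z forward; pixel columns grow to the right and rows downward; lengths in m; the calibration is good to about 2 mm. A picture is of the moment at which its call begins. There is no depth.
- ticket.job_done(): hands the job in, once; it reports no verdict.
The state is a dict: "clock": time; "joint_pos": joint angles; "joint_vel": joint speeds; "tau": joint torques, N m; "eef_pos": TCP position; "tool_rot": TCP orientation; "ft_force": force on the tool from outside, world axes, zero at the start; "ft_torque": the same for the moment, N m; "grip_width": finger opening in m.
Only numpy, scipy, OpenCV 4.12 (cv2) and the standard library are available. Lean on these libraries where they do the work, as an engineer would, in place of code of your own. Each camera call takes 0.05 s, during which the arm holds its last target. There are 200 camera calls.

TASK

Fit the upper tier to the sample-tube carrier: pick up the white drilled plate with the hollow hub, lower it squarely over the carrier's tall upright rod until it rests flat on the collar, and only then let go, so that it is not dropped down the rod. Leave the similar blank lid, which has no holes, where it stands.

Things in the scene. Friction and masses are not known exactly. Their poses are not given: they have to be found in the camera images.
- tier_center (a point): Drilled tier (loose, 0.2 kg, white): flat plate 110 x 110 x 8 mm with eight 15 mm holes round an upright hollow round hub, 44 mm outside, 62 mm above the plate (part 70 mm tall), its 28 mm bore open right through hub and plate. Grip the hub's upper half from above. Point: on the bore's axis, 35 mm above the underside; z up the bore, x and y along the plate's edges.
- collar (a point): Carrier (fixed, white): base 130 x 130 x 12 mm with eight small capped vials (tops at 38 mm) round a 60 mm wide collar. Point: centre of the collar's flat top, 45 mm above the table, where the tier's underside rests; z up. From it a 14 mm thick steel rod rises 85 mm (tip 130 mm above the table), its top 14 mm tapered. The bore has 7 mm to spare all round; any yaw will do.
- lid_center (a point): Blank lid (loose, white, leave it alone): same outline as the tier, plate 110 x 110 x 8 mm with a 44 mm hub to 70 mm height, but no holes in the plate and the hub solid and closed on top. Point: on its axis, 35 mm above its underside; z up.

How it is judged:
By the outcome, as a careful person would: the job done as asked, in the order asked, and still so for the second after the job is handed in, with the robot touching nothing.
It also fails if it takes over 42 s, if anything falls off the work surface, if the arm or the gripper's body presses on something with over 40 N, if the wrist force passes 120 N, or if a joint passes its speed limit or range.

## Working session

There is one attempt and no reset: what is moved stays moved. The work goes in short steps, Python scripts to look and compute and a tool call to move; the robot and the scene stay as the last step left them, time stands still between calls to the robot, and variables do not carry over. Pictures are saved under pics/ and viewed, about 8 in all and at most 12, crops included, and the job is handed in when it is done.

Besides the shell and the picture viewer there is one more tool, called as name(argument=value, ...) on one line, values as JSON. play_rows: Moves the arm, as the interface text tells. Its arguments: {"type":"object","properties":{"deltas":{"type":"array"}},"required":["deltas"]}

```bash
mkdir -p pics
python3 - <<'E'
from workcell import bot,vision
import cv2,numpy as np
for n in("top","side"):
    c=vision.camera(n);cv2.imwrite(f"pics/{n}0.png",c["color"])
    R=cv2.Rodrigues(np.array(c["rvec"],float))[0];print(n,np.array(c["intrinsics"]).tolist(),(-R.T@np.array(c["tvec"]).ravel()).round(3),R.round(2).tolist())
o=bot.get_obs();print(o)
E
```

```text
top [[441.65775521958426, 0.0, 322.58787349307005], [0.0, 441.65775521958426, 196.0991529557356], [0.0, 0.0, 1.0]] [ 0.406 -0.01   0.994] [[-0.0, -1.0, -0.03], [-0.99, 0.0, -0.14], [0.14, 0.03, -0.99]]
side [[373.22758947603035, 0.0, 316.21556570047903], [0.0, 373.22758947603035, 197.95125658944667], [0.0, 0.0, 1.0]] [ 0.155 -0.543  0.679] [[0.8, -0.61, 0.0], [-0.41, -0.53, -0.74], [0.45, 0.59, -0.67]]
{'clock': 0.1, 'joint_pos': array([1.29298613e+00, 2.41337383e-01, 3.85680151e-03, 1.33522278e+00,
       3.28023729e-07, 1.57078979e+00]), 'joint_vel': array([-0.0012712 , -0.00070153,  0.00579229,  0.00069128,  0.00255099,
       -0.00060278]), 'tau': array([-1.00324189e-03, -3.73139548e+01,  2.53010255e+01,  1.08722880e-02,
       -1.31761813e-04, -6.09975686e-06]), 'eef_pos': array([0.13696716, 0.48027525, 0.2305013 ]), 'tool_rot': array([ 7.98198918e-01,  6.02393209e-01, -7.61200254e-04,  5.74257384e-04]), 'ft_force': array([-0.2783164 , -0.54998567,  0.68147407]), 'ft_torque': array([ 0.00389155,  0.04958483, -0.13534612]), 'grip_width': 0.0852973099142035}
```

View pics/top0.png

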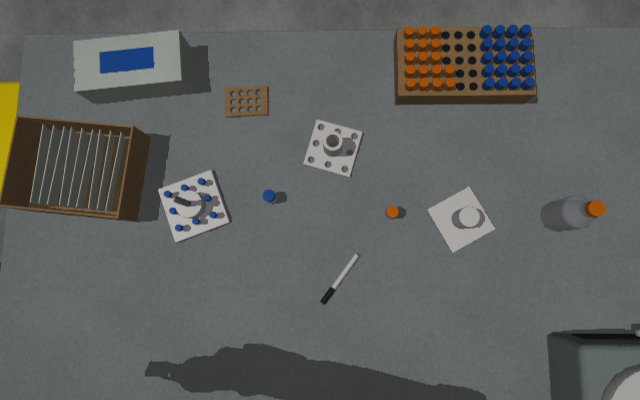

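View pics/side0.png

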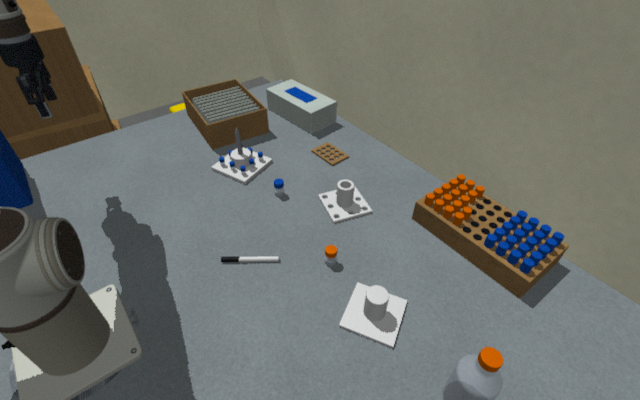

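Top view: the tier with the open hub is at about (333,142), the blank lid at (468,217), and the carrier at (190,203) with its rod leaning left to about (172,195). The side view agrees: tier (345,200), carrier (242,160).

```bash
cat > h.py <<'E'
import cv2,numpy as np
from workcell import bot,vision
def cam(n):
    c=vision.camera(n);c["R"]=cv2.Rodrigues(np.array(c["rvec"],float))[0];c["t"]=np.array(c["tvec"],float).ravel();c["K"]=np.array(c["intrinsics"]);return c
def ray(c,uv,z):
    d=c["R"].T@np.linalg.inv(c["K"])@np.array([uv[0],uv[1],1.]);o=-c["R"].T@c["t"];return o+d*(z-o[2])/d[2]
def proj(c,p): return cv2.projectPoints(np.array(p,float).reshape(-1,1,3),c["R"],c["t"],c["K"],None)[0].reshape(-1,2)
E
python3 - <<'E'
from h import *
c=cam("top");im=c["color"]
m=((im.min(2)>125)&(im.max(2).astype(int)-im.min(2)<30)).astype(np.uint8)*255
m=cv2.morphologyEx(m,cv2.MORPH_CLOSE,np.ones((3,3)))
for k in cv2.findContours(m,cv2.RETR_EXTERNAL,cv2.CHAIN_APPROX_NONE)[0]:
    if cv2.contourArea(k)<500: continue
    h=cv2.convexHull(k)
    for z in(.008,.012):
        P=np.array([ray(c,p,z)[:2] for p in h[:,0]],np.float32)
        r=cv2.minAreaRect(P*1000);print(z,h[:,0].mean(0).round(),np.round(r[0],1),np.round(r[1],1),round(r[2],1))
s=cam("side")
a=cv2.resize(im[105:255,150:370],None,fx=3.6,fy=3.6,interpolation=cv2.INTER_CUBIC)
b=cv2.resize(s["color"][115:230,200:385],None,fx=4.3,fy=4.3,interpolation=cv2.INTER_CUBIC)
cv2.imwrite("pics/a1.png",a);cv2.imwrite("pics/b1.png",b)
E
```

```text
0.008 [461. 223.] [ 491.6 -289.8] [110.5 109.7] 28.7
0.012 [461. 223.] [ 491.2 -288.7] [110.1 109.2] 28.7
0.008 [193. 209.] [523.8 311. ] [130.2 128.9] 20.7
0.012 [193. 209.] [523.3 309.7] [129.7 128.4] 20.7
0.008 [334. 147.] [655.8  -5.9] [110.4 111. ] 73.8
0.012 [334. 147.] [654.8  -5.9] [110.  110.5] 73.8
0.008 [127.  60.] [873.2 484.9] [125.8 255.2] 5.7
0.012 [127.  60.] [871.3 482.9] [125.3 254.1] 5.7
```

View pics/a1.png

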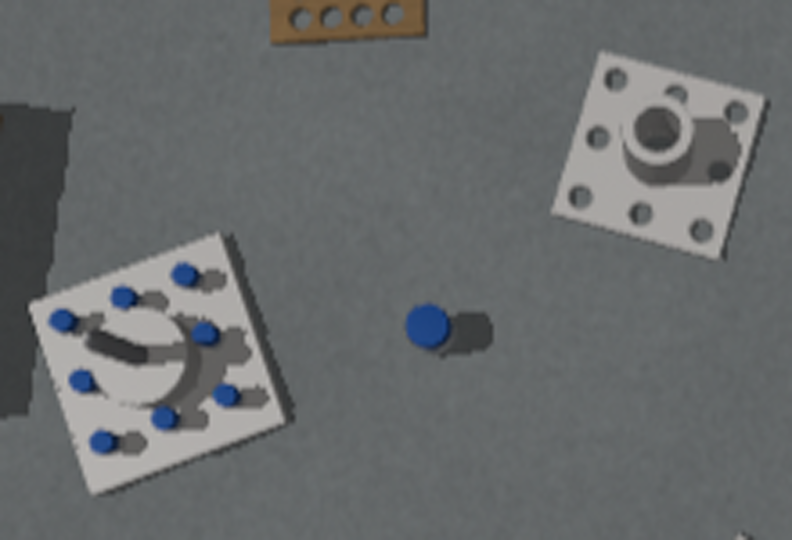

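View pics/b1.png

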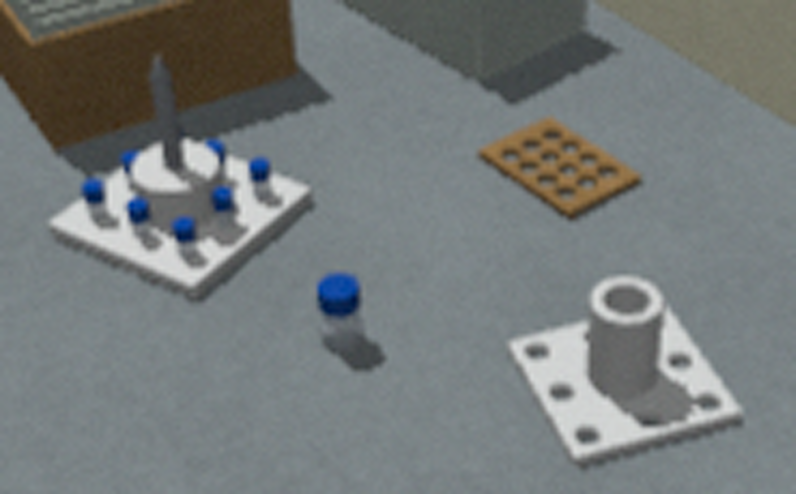

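```bash
cat >> h.py <<'E'
from scipy.spatial.transform import Rotation as Ro
def tri(a,ua,b,ub):
    P=lambda c:c["K"]@np.c_[c["R"],c["t"]]
    X=cv2.triangulatePoints(P(a),P(b),np.array(ua,float),np.array(ub,float)).ravel();return X[:3]/X[3]
def units(goal):
    o=bot.get_obs();return Ro.from_quat(o["tool_rot"]).inv().apply(np.array(goal)-o["eef_pos"])/.06
E
python3 - <<'E'
from h import *
c=cam("top");s=cam("side")
A=lambda x,y:((x+.5)/3.6-.5+150,(y+.5)/3.6-.5+105)
B=lambda x,y:((x+.5)/4.3-.5+200,(y+.5)/4.3-.5+115)
print("hub",tri(c,A(657,130),s,B(626,300)),ray(c,A(657,130),.07),ray(s,B(626,300),.07))
print("rodtip",tri(c,A(92,340),s,B(157,58)),ray(c,A(92,340),.13),ray(s,B(157,58),.13))
print("collar",ray(c,A(145,357),.045),ray(s,B(177,167),.045))
print("bin edge",ray(c,(148,126),.08),ray(c,(135,219),.08),ray(c,(135,219),0))
print(units([.654,-.006,.15]))
E
```

```text
hub [ 0.6572732  -0.00640665  0.06460223] [ 0.65477924 -0.00581022  0.07      ] [ 0.65451239 -0.01166768  0.07      ]
rodtip [0.52304968 0.30741213 0.12695399] [0.52150871 0.30676755 0.13      ] [0.52256589 0.30205962 0.13      ]
collar [0.52237557 0.3050274  0.045     ] [0.5236147  0.30073662 0.045     ]
bin edge [0.68773827 0.39182535 0.08      ] [0.4863406  0.40830239 0.08      ] [0.49338735 0.44492716 0.        ]
[-5.43606132 10.50948781  1.35406925]
```

play_rows(deltas=[1,-0.45,0.87,0.08,0,1,-0.45,0.87,0.08,0,1,-0.45,0.87,0.08,0,1,-0.45,0.87,0.08,0,1,-0.45,0.87,0.08,0,1,-0.45,0.87,0.08,0,1,-0.45,0.87,0.08,0,1,-0.45,0.87,0.08,0,1,-0.45,0.87,0.08,0,1,-0.45,0.87,0.08,0,1,-0.45,0.87,0.08,0,1,-0.45,0.87,0.08,0])

```text
clock: 1.8
eef_pos: [0.6675, -0.0104, 0.1722]
tool_rot: [0.795, 0.607, 0.004, -0.001]
ft_force: [1.4, 1.0, 0.5]
grip_width: 0.0853
```

```bash
python3 -c "
from h import *
o=bot.get_obs();print(o['clock'],o['eef_pos'],o['tool_rot'],o['joint_pos'],units([.655,-.006,.15]))"
```

```text
1.8 [ 0.66749184 -0.01040298  0.1722281 ] [ 7.94984471e-01  6.06617350e-01  3.83178720e-03 -6.32192322e-04] [-0.01819805  0.60410257  0.40499632  1.36646831  0.00575003  0.24900436] [ 0.01327212 -0.22153313  0.3697633 ]
```

play_rows(deltas=[1,0.01,-0.22,0.3,0,1,0,0,0.3,0,1,0,0,0,0,1,0,0,0,0])

```text
clock: 2.3
eef_pos: [0.6583, -0.0114, 0.1309]
tool_rot: [0.797, 0.604, 0.003, -0.001]
ft_force: [-0.2, -0.1, 0.2]
grip_width: 0.0852
```

```bash
python3 -c "
from h import *
o=bot.get_obs();print(o['clock'],o['eef_pos'],units([.655,-.006,.038]))
c=cam('top');s=cam('side')
a=cv2.resize(c['color'][90:210,270:400],None,fx=4,fy=4);b=cv2.resize(s['color'][120:250,280:370],None,fx=3.7,fy=3.7)[:480]
cv2.imwrite('pics/c2.png',np.hstack([a,b]))"
```

```text
2.3 [ 0.65828812 -0.01135928  0.13090823] [ 0.06225033 -0.07837746  1.5487816 ]
```

View pics/c2.png

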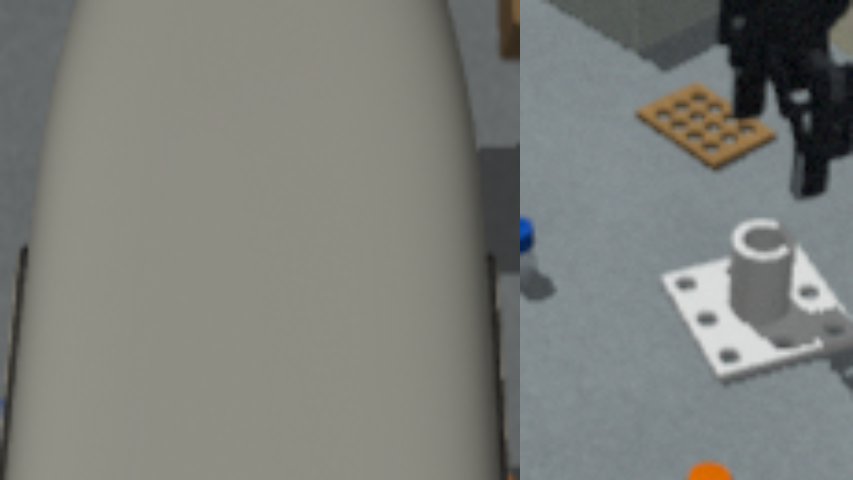

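The arm hides the top view. In the side crop the fingers, at (748,90) and (808,180), straddle the hub at (763,240). I'll descend with a small correction.

play_rows(deltas=[1,0.06,-0.08,0.1,0,1,0,0,0.4,0,1,0,0,0.4,0,1,0,0,0.35,0,1,0,0,0.2,0,1,0,0,0,0])

```text
clock: 3.15
eef_pos: [0.6563, -0.0026, 0.0462]
tool_rot: [0.796, 0.605, 0.006, 0.001]
ft_force: [-0.8, -0.0, 0.6]
grip_width: 0.0855
```

```bash
python3 -c "
from h import *
o=bot.get_obs();print(o['clock'],o['eef_pos'],o['ft_force'],units([.655,-.006,.036]))"
```

```text
3.15 [ 0.6563179  -0.00263905  0.04615166] [-0.78039095 -0.04746537  0.57686128] [-0.06129295 -0.00766826  0.16861589]
```

play_rows(deltas=[1,-0.06,-0.01,0.16,0,1,0,0,0,0,0.6,0,0,0,0,0.6,0,0,0,0,0,0,0,0,0,0,0,0,0,0,0,0,0,0,0,0,0,0,0,0])

```text
clock: 4.15
eef_pos: [0.6571, -0.0061, 0.0394]
tool_rot: [0.796, 0.605, 0.008, 0.003]
ft_force: [-0.3, -1.1, -0.9]
grip_width: 0.0429
```

```bash
python3 -c "
from h import *
o=bot.get_obs();print(o['clock'],o['eef_pos'],o['ft_force'],o['grip_width'])"
```

```text
4.15 [ 0.65712208 -0.00606721  0.0394095 ] [-0.31769161 -1.13268182 -0.89992264] 0.04285760844122481
```

play_rows(deltas=[0,0,0,-0.3,0,0,0,0,-0.7,0,0,0,0,-0.9,0,0,0,0,-0.6,0,0,0,0,-0.1,0,0,0,0,0,0])

```text
clock: 4.9
eef_pos: [0.6527, -0.0071, 0.2009]
tool_rot: [0.796, 0.605, 0.007, 0.002]
ft_force: [-0.1, 0.6, -2.5]
grip_width: 0.0431
```

```bash
python3 -c "
from h import *
o=bot.get_obs();print(o['clock'],o['eef_pos'],o['ft_force'],o['grip_width'],units([.524,.307,.2]),units([.545,.260,.2]))
s=cam('side');cv2.imwrite('pics/d3.png',cv2.resize(s['color'][60:240,190:400],None,fx=3,fy=3))"
```

```text
4.9 [ 0.65268405 -0.007138    0.2009225 ] [-0.12661451  0.5674684  -2.4855897 ] 0.043121848019687214 [ 4.46936761 -3.46935221  0.01807622] [ 3.80845843 -2.92225974  0.01804281]
```

View pics/d3.png

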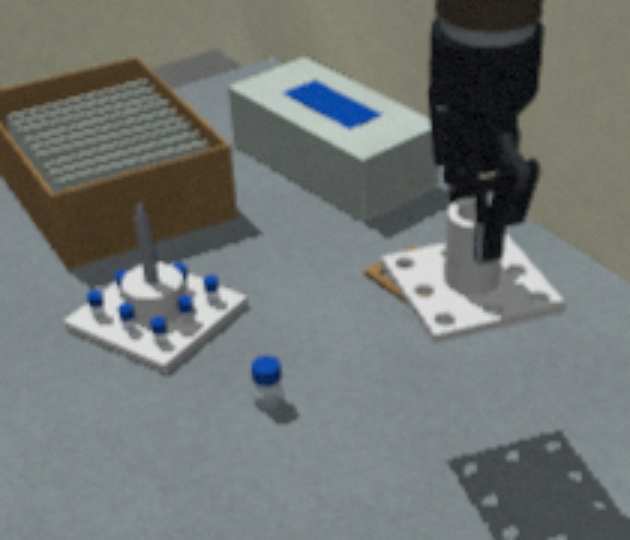

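The tier hangs level in the grip (hub at crop (470,245)), with its weight showing on the wrist, and its underside at about 0.16 m clears the 0.13 m rod. I'll carry it across.

play_rows(deltas=[0,0.4,-0.3,0,0,0,0.7,-0.54,0,0,0,0.7,-0.54,0,0,0,0.7,-0.54,0,0,0,0.7,-0.54,0,0,0,0.6,-0.46,0,0,0,0.35,-0.27,0,0,0,0.15,-0.12,0,0,0,0,0,0,0,0,0,0,0,0])

```text
clock: 6.2
eef_pos: [0.5182, 0.2979, 0.1784]
tool_rot: [0.797, 0.603, -0.011, -0.004]
ft_force: [0.4, -0.4, -1.4]
grip_width: 0.0429
```

```bash
python3 -c "
from h import *
o=bot.get_obs();print(o['clock'],o['eef_pos'],o['ft_force'],o['grip_width'],units([.524,.307,.2]))"
```

```text
6.2 [0.5182358  0.29790709 0.17838715] [ 0.42456977 -0.43333047 -1.44566833] 0.042901420470392825 [ 0.16714868  0.04426322 -0.36339067]
```

play_rows(deltas=[0,0.17,0.04,-0.12,0,0,0,0,0,0,0,0,0,0,0])

```text
clock: 6.58
eef_pos: [0.5249, 0.3031, 0.1848]
tool_rot: [0.799, 0.601, -0.012, -0.003]
ft_force: [-0.0, 0.6, -2.1]
grip_width: 0.0428
```

```bash
python3 -c "
from h import *
o=bot.get_obs();print(o['clock'],o['eef_pos'],o['tool_rot'],o['ft_force'],units([.524,.307,.2]))
t=cam('top');s=cam('side')
a=cv2.resize(s['color'][60:200,180:310],None,fx=4,fy=4,interpolation=cv2.INTER_CUBIC);b=cv2.resize(t['color'][130:270,130:200],None,fx=4,fy=4)
cv2.imwrite('pics/e4.png',np.hstack([a,b]))"
```

```text
6.575 [0.52492621 0.30312631 0.18475826] [ 0.79916372  0.60098423 -0.01204431 -0.00319964] [-0.04332189  0.5842648  -2.12560778] [ 0.05382614 -0.03772698 -0.25419797]
```

View pics/e4.png

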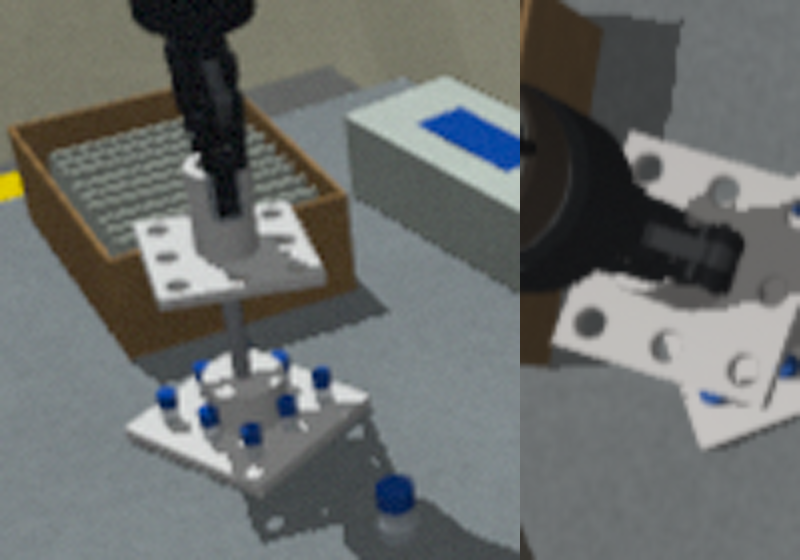

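```bash
python3 -c "
from h import *
s=cam('side');t=cam('top');z=.1533
f=lambda x,y,ox,oy:((x+.5)/4-.5+ox,(y+.5)/4-.5+oy)
S=np.array([ray(s,f(x,y,180,60),z)[:2] for x,y in((133,222),(160,298),(323,272),(290,203))])
print(S,S.mean(0),np.linalg.norm(np.diff(S,axis=0),axis=1))
T=np.array([ray(t,f(x-520,y,130,130),z)[:2] for x,y in((630,130),(553,343),(766,402))])
print(T,(T[0]+T[2])/2,np.linalg.norm(np.diff(T,axis=0),axis=1))
# rod axis in side, straight line between tip and collar
print(proj(s,[[.523,.3015,.13],[.523,.3015,.045]]), [ray(s,f(235,300,180,60),z_) for z_ in (.1,.11)], ray(s,f(240,372,180,60),.045))
"
```

```text
[[0.48797749 0.36568074]
 [0.45884507 0.2658361 ]
 [0.55938299 0.22959829]
 [0.58847941 0.32315039]] [0.52367124 0.29606638] [0.10400794 0.10686933 0.09797243]
[[0.5917181  0.33743171]
 [0.48689297 0.36953997]
 [0.45824101 0.26460441]] [0.52497955 0.30101806] [0.10963234 0.10877687]
[[236.36513218 128.14017635]
 [240.46478764 153.40603866]] [array([0.53101511, 0.31324926, 0.1       ]), array([0.52451751, 0.29847024, 0.11      ])] [0.52295282 0.30645857 0.045     ]
```

Both views put the tier 5–6 mm short of the rod in y, so I'll correct that to TCP ≈ (0.523, 0.3085) and start down.

play_rows(deltas=[0,0.08,-0.06,0,0,0,0,0,0,0,0,0,0,0,0])

```text
clock: 7.15
eef_pos: [0.5221, 0.3099, 0.1849]
tool_rot: [0.799, 0.601, -0.012, -0.003]
ft_force: [0.4, 0.0, -1.8]
grip_width: 0.0429
```

```bash
python3 -c "
from h import *
o=bot.get_obs();print(o['clock'],o['eef_pos'],o['tool_rot'],o['ft_force'],units([.523,.3085,.17]))"
```

```text
7.15 [0.52210641 0.30987034 0.18494051] [ 0.79879009  0.60148301 -0.01189154 -0.00334217] [ 0.36069045  0.0308892  -1.82457501] [-0.01410593  0.02551466  0.24879448]
```

play_rows(deltas=[0,-0.01,0.02,0.2,0,0,0,0.005,0.2,0,0,0,0.005,0.2,0,0,0,0,0,0])

```text
clock: 7.65
eef_pos: [0.5221, 0.3079, 0.145]
tool_rot: [0.799, 0.602, -0.013, -0.003]
ft_force: [0.6, 0.2, -1.9]
grip_width: 0.043
```

```bash
python3 -c "
from h import *
o=bot.get_obs();print(o['clock'],o['eef_pos'],o['tool_rot'],o['ft_force'],o['ft_torque'],units([.523,.3085,.1]))"
```

```text
7.65 [0.52209241 0.30787927 0.14501927] [ 0.79874648  0.6015141  -0.01316092 -0.00341106] [ 0.64767203  0.22427736 -1.85586552] [ 0.00915488 -0.09732157  0.02089704] [0.02681332 0.02764339 0.74955629]
```

The rod is about 24 mm into the bore with no side force. I'll keep going down.

play_rows(deltas=[0,0.02,0.03,0.2,0,0,0,0.01,0.2,0,0,0,0,0.2,0,0,0,0,0.1,0,0,0,0,0,0])

```text
clock: 8.28
eef_pos: [0.5238, 0.3079, 0.0996]
tool_rot: [0.799, 0.601, -0.013, -0.003]
ft_force: [-0.4, -0.2, -1.7]
grip_width: 0.043
```

```bash
python3 -c "
from h import *
o=bot.get_obs();print(o['clock'],o['eef_pos'],o['tool_rot'],o['ft_force'],o['ft_torque'],units([.523,.3085,.084]))
s=cam('side');cv2.imwrite('pics/f5.png',cv2.resize(s['color'][80:200,180:310],None,fx=5,fy=5,interpolation=cv2.INTER_CUBIC))"
```

```text
8.275 [0.52380317 0.30791422 0.09960625] [ 0.7987703   0.6014776  -0.01337384 -0.00344099] [-0.44928051 -0.16327592 -1.73521727] [ 0.0411055  -0.0495065  -0.00211573] [ 0.01016671 -0.00994568  0.26024298]
```

View pics/f5.png

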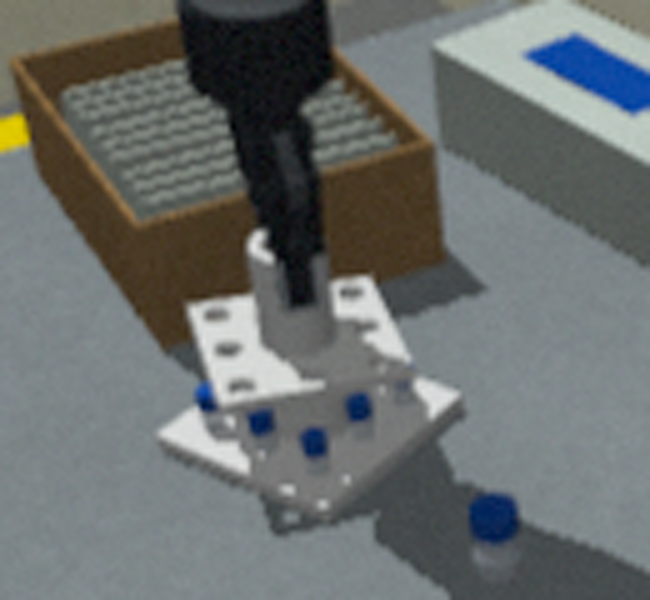

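The tier sits over the collar, threaded on the rod and just above the vial caps, with its plate at crop (300,340). I'll make the last approach in small steps until I feel contact.

play_rows(deltas=[0,0,0,0.09,0,0,0,0,0.06,0,0,0,0,0.05,0,0,0,0,0,0])

```text
clock: 8.82
eef_pos: [0.5244, 0.3084, 0.0884]
tool_rot: [0.799, 0.602, -0.012, -0.003]
ft_force: [-0.8, -0.4, -2.5]
grip_width: 0.0427
```

play_rows(deltas=[0,0,0,0.05,0,0,0,0,0.05,0,0,0,0,0,0])

```text
clock: 9.2
eef_pos: [0.5247, 0.3087, 0.086]
tool_rot: [0.799, 0.602, -0.01, -0.003]
ft_force: [0.7, -0.2, -1.8]
grip_width: 0.0429
```

play_rows(deltas=[0,0,0,0.06,0,0,0,0,0.05,0,0,0,0,0,0])

```text
clock: 9.57
eef_pos: [0.525, 0.3091, 0.0857]
tool_rot: [0.799, 0.602, -0.008, -0.003]
ft_force: [0.2, 0.4, -2.8]
grip_width: 0.0428
```

play_rows(deltas=[0,0,0,0.06,0,0,0,0,0.05,0,0,0,0,0,0])

```text
clock: 9.95
eef_pos: [0.5252, 0.3093, 0.0854]
tool_rot: [0.799, 0.602, -0.006, -0.003]
ft_force: [-0.3, -0.3, -2.5]
grip_width: 0.0426
```

play_rows(deltas=[0,0,0,0.09,0,0,0,0,0.09,0])

```text
clock: 10.2
eef_pos: [0.525, 0.3096, 0.0845]
tool_rot: [0.799, 0.602, -0.003, -0.003]
ft_force: [-12.3, -7.5, 33.4]
grip_width: 0.0428
```

```bash
python3 -c "
from h import *
o=bot.get_obs();print(o['clock'],o['eef_pos'],o['tool_rot'],o['ft_force'],o['ft_torque'],o['tau'])"
```

```text
10.2 [0.52495634 0.30957839 0.08454714] [ 0.79876274  0.6016308  -0.00321206 -0.00285401] [-12.32146616  -7.54751569  33.36807379] [-1.64105486  2.4340485  -0.04309838] [  0.18442221 -30.98157406  19.64898705  -5.62176704   0.20850284
  -0.0416317 ]
```

There is contact: 33 N upward at TCP z = 0.0845, against 0.084 expected. I'll relax and check that it sits flat before letting go.

play_rows(deltas=[0,0,0,0,0])

```text
clock: 10.32
eef_pos: [0.5253, 0.3097, 0.0857]
tool_rot: [0.799, 0.602, -0.002, -0.003]
ft_force: [-1.0, -0.7, -2.4]
grip_width: 0.0428
```

```bash
python3 -c "
from h import *
o=bot.get_obs();print(o['clock'],o['eef_pos'],o['tool_rot'],o['ft_force'],o['ft_torque'])
s=cam('side');t=cam('top');cv2.imwrite('pics/g6.png',np.hstack([cv2.resize(s['color'][90:190,200:300],None,fx=5,fy=5,interpolation=cv2.INTER_CUBIC),cv2.resize(t['color'][150:250,140:200],None,fx=5,fy=5)]))"
```

```text
10.325 [0.52527728 0.30974094 0.0856779 ] [ 0.79875244  0.60164939 -0.00227179 -0.00271833] [-1.02770786 -0.65516108 -2.37806755] [0.03816212 0.01081501 0.03130706]
```

View pics/g6.png

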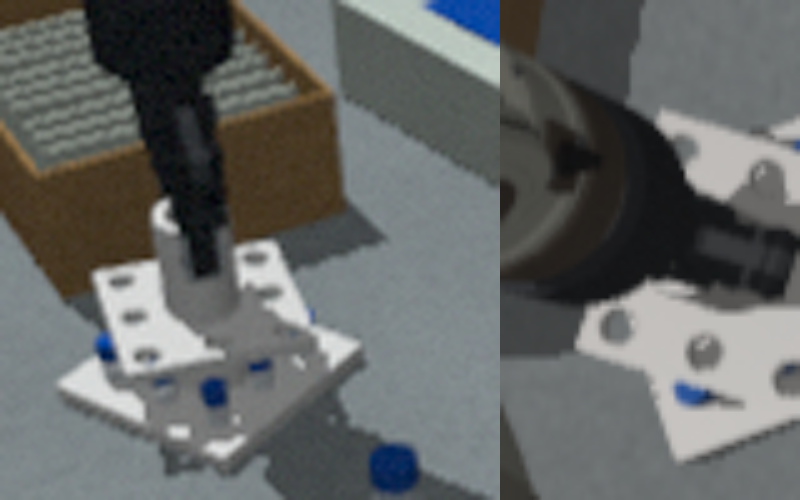

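It sits level, but the zero row let it spring up about 1 mm and the wrist carries the weight again. I'll press lightly and open the fingers while it is still pressed on the collar.

play_rows(deltas=[0,0,0,0.09,0,0,0,0,0.09,0,0,0,0,0.08,0])

```text
clock: 10.8
eef_pos: [0.5249, 0.31, 0.0844]
tool_rot: [0.799, 0.602, 0.001, -0.003]
ft_force: [-10.6, -5.3, 26.1]
grip_width: 0.0426
```

play_rows(deltas=[0.6,0,0,0.05,0,0.6,0,0,0,0,1,0,0,0,0,1,0,0,0,0,1,0,0,0,0,1,0,0,0,0])

```text
clock: 11.55
eef_pos: [0.5245, 0.3098, 0.0777]
tool_rot: [0.799, 0.602, -0.001, -0.003]
ft_force: [0.2, -0.2, 0.1]
grip_width: 0.0852
```

```bash
python3 -c "
from h import *
o=bot.get_obs();print(o['clock'],o['eef_pos'],o['tool_rot'],o['ft_force'],o['ft_torque'],o['grip_width'])"
```

```text
11.55 [0.52450672 0.30984367 0.07766908] [ 0.79870183  0.60171922 -0.00122389 -0.002805  ] [ 0.20443324 -0.22436352  0.10557049] [-0.03199678 -0.064109   -0.02303611] 0.08520473222348997
```

The force is zero and the fingers are open, so I'll withdraw straight up and then move aside for a look.

play_rows(deltas=[1,0,0,-0.2,0,1,0,0,-0.4,0,1,0,0,-0.7,0,1,0,0,-0.8,0,1,0,0,-0.5,0,1,-0.5,-0.3,0,0,1,-0.7,-0.6,0,0,1,-0.7,-0.8,0,0,1,-0.7,-0.8,0,0,1,-0.4,-0.4,0,0,1,0,0,0,0,1,0,0,0,0])

```text
clock: 13.05
eef_pos: [0.3076, 0.1834, 0.2484]
tool_rot: [0.799, 0.602, 0.009, -0.002]
ft_force: [1.1, -0.2, 0.9]
grip_width: 0.0854
```

Run:
```python
from h import *
o=bot.get_obs();print(o['clock'],o['eef_pos'],o['ft_force'])
s=cam('side');t=cam('top')
im=t['color'];m=((im.min(2)>125)&(im.max(2).astype(int)-im.min(2)<30)).astype(np.uint8)*255
cv2.imwrite('pics/h7.png',np.hstack([cv2.resize(s['color'][90:190,190:290],None,fx=4,fy=4,interpolation=cv2.INTER_CUBIC),cv2.resize(t['color'][150:250,140:240],None,fx=4,fy=4,interpolation=cv2.INTER_CUBIC)]))
```

```text
13.05 [0.30759163 0.1833732  0.24843283] [ 1.09866158 -0.21478426  0.89802117]
```

View pics/h7.png

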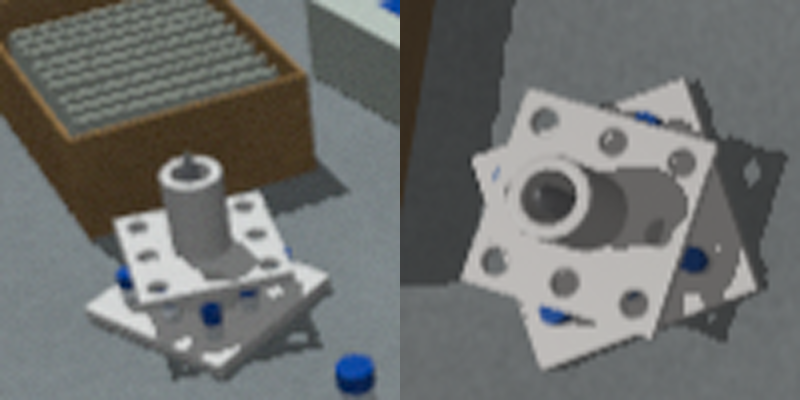

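Run:
```python
from h import *
s=cam('side');t=cam('top')
f=lambda x,y,ox,oy:((x+.5)/4-.5+ox,(y+.5)/4-.5+oy)
for n,a,b in(("hubtop",(149,199),(191,173)),("W",(62,281),(114,219)),("S",(252,338),(139,299)),("E",(316,148),(295,272)),("N",(130,88),(262,193))):
    print(n,tri(t,f(*a,140,150),s,f(*b,190,90)).round(4))
o=bot.get_obs();print(o['clock'],o['joint_vel'].round(3))
```

```text
hubtop [0.5252 0.3103 0.1092]
W [0.4882 0.3776 0.0495]
S [0.4565 0.272  0.0529]
E [0.5615 0.2418 0.047 ]
N [0.5956 0.3464 0.0463]
13.25 [-0.     0.005 -0.006 -0.001  0.001  0.   ]
```

```bash
python3 -c "
from workcell import ticket;print(ticket.job_done())"
```

```text
the job is handed in; nothing more can be done
None
```

The drilled tier is on the carrier, seated on the collar with the rod through its bore. I let go only while it was pressed on the collar, and handed the job in at about 13 s.

**How it went:** I gripped the hub, lifted the tier over the rod and corrected its position by 5–6 mm from both camera views. It met the collar at the expected height (TCP z 0.0845 m against 0.084 m). It first sprang back about 1 mm, so I pressed it down again with about 26 N and then opened the fingers. The highest force I read was 33 N.

**Last checks:**
- **Gripper:** open and clear of everything, with about zero force at release. The lid was not approached.
- **Position:** the hub axis is about 3 mm from the measured rod axis, which is within the 7 mm to spare. The rod tip shows through the bore.
- **Height:** two-view heights read low against the expected values: hub top 0.109 m against 0.115 m, and plate corners 0.046–0.053 m against 0.053 m. The hub read about 5 mm low in the same way before the pick, so I put this down to camera bias.
- **Flatness:** one corner read 3–7 mm higher than the other three. I took that as error from picking the points by eye, because the pictures show the plate level, but I did not measure it more closely.

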